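Shorten a telescopic bench stop by one hole

TASK

The telescopic stop on the bench is one hole too long: squeeze in the spring button on the side of its sliding tube, push the tube in towards its bracket and let it catch in the very next hole, with the button sprung fully back out. Where that hole lies has to be felt, so do not force the tube against its catch (no more than a firm push of some 30 newtons along the tube), and leave the other things on the bench where they are.

Things in the scene. Friction and masses are not known exactly. Their poses are not given: they have to be found in the camera images.
- stop_stand: telescopic bench stop: dark steel bracket (40 x 40 mm, 82 mm high) bolted down; from it a fixed 18 mm square rod runs level along -y of this frame, and over the rod slides an aluminium tube 170 mm long, 36 mm wide (x), 34 mm high. Rod and tube are centred 55 mm above the origin, with clear air below. Origin: underside of the foot, on the thin bench mat under the bracket's middle
- button_face (a point): centre of the outer face of the black spring button (22 mm along the tube, 20 mm high) on the tube's -x side; moves with it. 26 mm from the tube's centre line, 111 mm from its free end. It stands 8 mm proud: 44 mm across tube and button, 38 mm pressed. Press towards +x of stop_stand; the tube's far side is flat, so both can be pinched together from above
- tube_end (a point): centre of the flat free end face (36 x 34 mm) of the sliding tube, 270 mm from the bracket's middle at the start; pushed in, it moves towards the bracket, along +y of stop_stand
- stop_tube (a joint): how far the tube is pushed in (m): 0 at the start, locked in the first hole with 1 mm of play. The next hole is 30 to 50 mm farther in (differs each time, hidden in the tube); the one after it, 27 mm beyond that, is wrong. The tube drags with 5 to 7 N, stays where it is left, and stops dead when the catch drops into a hole
- stop_button (a joint): how far the button is pressed (m): 0 = sprung right out, catch engaged; 0.006 = fully in. The spring takes 4 N at first, 9 N fully in. Past 0.004 the tube is free; let go between holes, the button rides at about 0.004 on the rod until the catch meets a hole and it pops out to 0
- disc: loose black moulded disc with a hub, 57 mm across, 20 mm high; leave alone
- nut: loose black thumb nut, 20 mm; leave alone
- tap: loose black tap tool, 78 mm long, lying; leave alone
- pin: loose push pin, cream rod with black head, 72 mm long, lying; leave alone
- the_bowl: loose blue-black bowl, 145 mm across, 68 mm high; leave alone
- atomiser: loose small clear atomiser bottle, 38 mm across, 120 mm high, standing; leave alone

How it is judged:
By the outcome, as a careful person would: the job done as asked, in the order asked, and still so for the second after the job is handed in, with the robot touching nothing.
It also fails if it takes over 61 s, if anything falls off the work surface, if the arm or the gripper's body presses on something with over 40 N, if the wrist force passes 120 N, or if a joint passes its speed limit or range.

ROBOT

A 6-joint arm with a two-finger parallel gripper is mounted at the origin on a cart in front of the work surface, level with it; the furniture and walls round the work are solid. World frame = base frame: x ahead of the robot, y to its left, z up, the work surface at z = 0. Lengths are in m, angles in rad, forces in N, time in s.
With the tool pointing down it reaches from about 0.325 to 0.775 m from the base axis. Payload 5.5 kg.
Tool frame: the origin (TCP) lies between the finger pads; the fingertips stand 8 mm ahead of it and the grasp point (between the pads) lies 11 mm behind it (tcp_to_tips is the distance from the TCP to the fingertips, in m); z points along the fingers, y is the line along which they close (so a half turn about z gives the same grasp; the last joint's range is limited). The gripper opens to 88 mm and grips with 3 to 60 N. Pads are 20 mm wide; open, the fingers measure 115 mm over their backs; the gripper's body (75 mm by 178 mm) begins 61 mm behind the grasp point.
Start: joints at [-1.325, 0.091, 1.231, -0, 1.82, -0.057], TCP at [0.179, -0.573, 0.231] pointing down, gripper open.
Joint ranges: [-2.87, 2.87], [-0.86, 2.18], [0.17, 2.46], [-1.51, 4.65], [0.06, 2.69], [-2.65, 2.65]. Speed limits (rad/s): [2.57, 2.57, 3.01, 3.14, 3.14, 3.14].

INTERFACE

Orientations are given as a unit quaternion [w, x, y, z].
In Python, from bench import * gives the robot as it stands. Calls block until the motion is done:
- move_to(position, orientation): joint-space move of the TCP to a pose.
- move_l(position, speed=0.15, orientation=None): straight line of the TCP; orientation=None keeps the orientation; speed is the mean speed in m/s.
- movej(angles): joint-space move.
- gripper_open() and close(): open the fingers fully, or close them until they stop; the grip force is fixed at half the most.
- hold(seconds).
- inverse_kinematics(position, orientation): joint angles nearest the present ones, or None.
- state(): the state.
- get_image(name): name is "scene" or "top" or "wrist"; returns a dict with "frame" (384x512x3 uint8, blue, green, red), "depth" (384x512 float32, m along the optical axis (not along the pixel's ray), 0 where there is no reading), "camera_matrix" (3x3 intrinsics, pixels), "view" (4x4, takes a point from world to camera coordinates). Camera axes: x right, y up, looking along -z (the intrinsics and any distortion apply to the point x, -y, -z); pixel columns grow to the right and rows downward; lengths in m; the calibration is good to about 2 mm. A picture is of the moment at which its call begins.
A pose or a line that the arm cannot do raises IKError and nothing moves.
- job_done(): hands the job in; it is judged then, once.
The state is a dict: "time": time; "joint_pos": joint angles; "dq": joint speeds; "joint_torque": joint torques, N m; "ee_pos": TCP position; "ee_rot": TCP orientation; "ft_force": force on the tool from outside, world axes, zero at the start; "moment": the same for the moment, N m; "finger_gap": finger opening in m; "finger_force": force on a finger pad.
Only numpy, scipy, OpenCV 4.12 (cv2) and the standard library are available. Lean on these libraries where they do the work, as an engineer would, in place of code of your own. Each camera call takes 0.05 s, during which the arm holds its last target. There are 200 camera calls.

## Working session

There is one attempt and no reset: what is moved stays moved. The work goes in short steps, each a Python script; the robot and the scene stay as the last script left them, time stands still between calls to the robot, and variables do not carry over. Pictures are saved under pics/ and viewed, at most 10 in all, crops included, and the job is handed in when it is done.

```bash
mkdir -p pics; ls
cat > h.py <<'E'
from bench import *
import numpy as np, cv2
def p2w(im,u,v,r=1):
    d=im["depth"][v-r:v+r+1,u-r:u+r+1]; d=np.median(d[d>0])
    K=im["camera_matrix"]; p=np.array([(u-K[0,2])/K[0,0]*d,-(v-K[1,2])/K[1,1]*d,-d,1])
    return (np.linalg.inv(im["view"])@p)[:3]
E
python3 - <<'E'
from h import *
import pickle
ims={n:get_image(n) for n in("scene","top")}
pickle.dump(ims,open("a.pkl","wb"))
cv2.imwrite("pics/a.png",cv2.resize(ims["top"]["frame"],(800,600)))
cv2.imwrite("pics/b.png",cv2.resize(ims["scene"]["frame"],(800,600)))
s=state();print({k:np.round(v,3) for k,v in s.items()})
E
```

```text
pics
{'time': np.float64(0.1), 'joint_pos': array([-1.325,  0.092,  1.232, -0.   ,  1.82 , -0.057]), 'dq': array([ 0.002, -0.001, -0.003, -0.   ,  0.001, -0.001]), 'joint_torque': array([ 4.0000e-03, -4.4786e+01, -4.0757e+01,  7.0000e-02,  2.8000e-02,
       -0.0000e+00]), 'ee_pos': array([ 0.179, -0.572,  0.23 ]), 'ee_rot': array([-0.001,  0.989,  0.151, -0.   ]), 'ft_force': array([0.686, 0.549, 0.924]), 'moment': array([ 0.006, -0.011, -0.022]), 'finger_force': np.float64(0.0), 'finger_gap': np.float64(0.088)}
```

View pics/a.png

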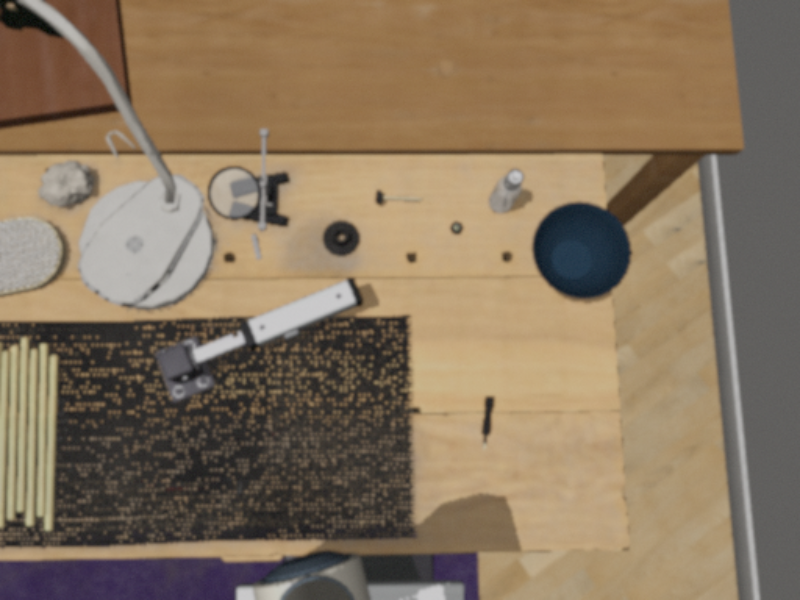

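View pics/b.png

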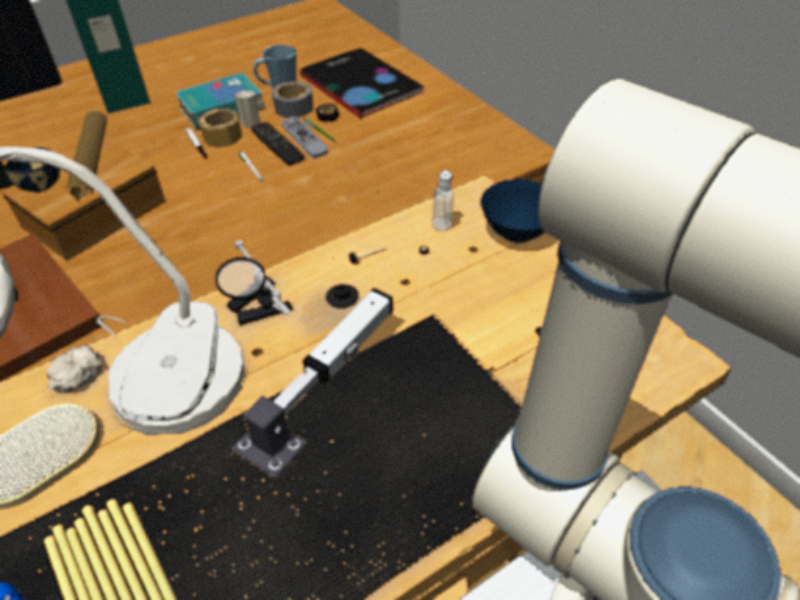

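The top view (800x600) shows the bracket at (185,370), the tube's collar at (248,333), its free end at (357,292), and the button at about (291,333), on the side facing the robot. The disc at (341,238) is clear of the tube.

Run:
```python
from h import *
import pickle
im=pickle.load(open("a.pkl","rb"))["top"]
K=im["camera_matrix"];d=im["depth"]
v,u=np.mgrid[:384,:512]
P=np.stack([(u-K[0,2])/K[0,0]*d,-(v-K[1,2])/K[1,1]*d,-d,np.ones_like(d)],-1)@np.linalg.inv(im["view"]).T
for n,(a,b) in dict(bracket=(185,365),rod=(215,350),t1=(260,328),t2=(300,312),t3=(340,295),end=(355,291),mat=(300,450),disc=(341,238),lamp=(170,198),lamp2=(130,110),mag=(235,190),btn=(291,334)).items():
    print(n,np.round(p2w(im,int(a*.64),int(b*.64)),4))
m=(d>0)&(P[...,2]>.06)&(P[...,2]<.085)&(u>152)&(u<236)&(v>165)&(v<225)
q=P[m][:,:2]; r=cv2.minAreaRect((q*1000).astype(np.float32));print(m.sum(),r,np.round(cv2.boxPoints(r)))
print(P[m][:,2].mean())
```

```text
bracket [0.4525 0.2203 0.0865]
rod [0.4737 0.1846 0.068 ]
t1 [0.505  0.1216 0.0742]
t2 [0.5258 0.0651 0.0787]
t3 [0.5504 0.0109 0.0757]
end [ 0.554  -0.0111  0.0789]
mat [0.3355 0.0702 0.0044]
disc [0.6531 0.0113 0.0012]
lamp [0.6898 0.2508 0.087 ]
lamp2 [0.7601 0.2682 0.2191]
mag [0.6979 0.1572 0.0957]
btn [0.4966 0.0787 0.0695]
1439 ((521.594482421875, 67.54496765136719), (45.96765899658203, 183.71932983398438), 22.645998001098633) [[465. 143.]
 [536. -26.]
 [578.  -8.]
 [507. 161.]]
0.0749083225624833
```

```bash
cat >> h.py <<'E'
D=np.array([0.387,-0.922]); D/=np.linalg.norm(D)   # bracket -> free end
N=np.array([-D[1],D[0]])                            # stand +x
def quat(D=D):
    N=np.array([-D[1],D[0]]); a=np.arctan2(N[0],-N[1])/2
    return [0,np.cos(a),np.sin(a),0]
E
python3 - <<'E'
from h import *
import pickle
move_to([0.5115,0.091,0.20],quat()); s=state()
print(s["time"],s["joint_pos"],s["ee_pos"],s["ft_force"])
im=get_image("wrist");pickle.dump(im,open("w.pkl","wb"))
cv2.imwrite("pics/w.png",cv2.resize(im["frame"],(800,600)))
E
```

```text
2.725 [ 1.09343466e-01 -1.29637084e-01  1.50277941e+00 -2.30546978e-04
  1.76844706e+00 -2.86794975e-01] [0.51168942 0.09030059 0.19998852] [-0.15643695  0.40040736  0.11923797]
```

View pics/w.png

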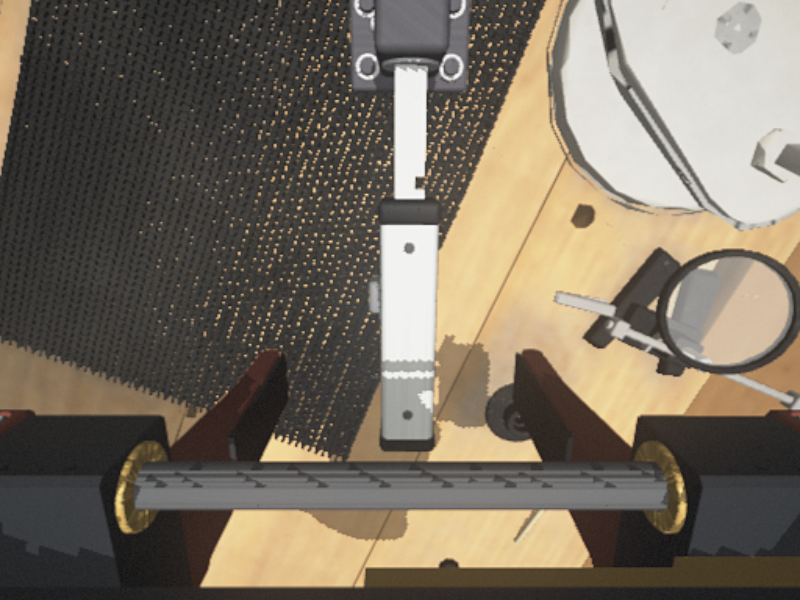

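The wrist view shows the tube nearly vertical in the picture. The collar end is at row 200, the free end at row 447, the edges at columns 381 and 437, and the button at (374,295). Next I'll measure these by depth.

Run:
```python
from h import *
import pickle
im=pickle.load(open("w.pkl","rb"))
K=im["camera_matrix"];d=im["depth"]
v,u=np.mgrid[:384,:512]
P=np.stack([(u-K[0,2])/K[0,0]*d,-(v-K[1,2])/K[1,1]*d,-d,np.ones_like(d)],-1)@np.linalg.inv(im["view"]).T
m=(d>0)&(P[...,2]>.064)&(P[...,2]<.082)&(u>230)&(u<290)&(v>128)&(v<289)
q=P[m][:,:2]
print(cv2.minAreaRect((q*1000).astype(np.float32)),P[m][:,2].mean())
rel=q-q.mean(0); e=np.linalg.svd(rel,full_matrices=False)[2][0]; e*=np.sign(e@D); n=np.array([-e[1],e[0]])
print("dir",e,D, "along",np.percentile(q@e,[0.5,99.5]),"across",np.percentile(q@n,[1,99]))
for a in(0,1):
  pass
lo,hi=np.percentile(q@e,[0.5,99.5]);c=np.percentile(q@n,[1,99]).mean()
print("end",e*hi+n*c,"collar",e*lo+n*c,"rodbutton from end",e*(hi-.111)+n*c)
for a,b in((374,280),(374,295),(374,308)):
  w=p2w(im,int(a*.64),int(b*.64),0);print(w, "from end",hi-w[:2]@e,"off",w[:2]@n-c)
```

```text
((523.1419067382812, 65.76586151123047), (45.090576171875, 171.34275817871094), 22.560346603393555) 0.0760582255708442
dir [ 0.38489327 -0.92296109] [ 0.38702845 -0.92206777] along [0.05515599 0.22493791] across [0.48895111 0.52935719]
end [ 0.55650656 -0.01163893] collar [0.49115864 0.14506317] rodbutton from end [0.5137834  0.09080975]
[0.49186598 0.09129096 0.06798637] from end 0.1198800080444337 off -0.020043717963078078
[0.4953056  0.08275584 0.06867719] from end 0.11067853840142095 off -0.02015418538086655
[0.49885974 0.07377966 0.06832986] from end 0.10102590372688251 off -0.020328728193764356
```

```bash
cat >> h.py <<'E'
D=np.array([0.385,-0.923]); D/=np.linalg.norm(D); N=np.array([-D[1],D[0]])
C=np.array([0.5138,0.0908])+0.002*N   # centre line at the button, start
Q=quat(D)
def at(s,n,z):  # s: towards bracket from button start, n: towards stand +x
    return list(C-s*D+n*N)+[z]
def rep(t=""):
    s=state();f=np.array(s["ft_force"]);p=np.array(s["ee_pos"])[:2]-C
    print(t,"t%.2f gap%.4f ff%.1f in%.4f n%.4f z%.4f | Fin%.1f Fn%.1f Fz%.1f"%(s["time"],s["finger_gap"],s["finger_force"],-p@D,p@N,s["ee_pos"][2],-f[:2]@D,f[:2]@N,f[2]),flush=True); return -f[:2]@D,f[:2]@N
E
python3 - <<'E'
from h import *
move_to(at(0,-.001,.13),Q); move_l(at(0,-.001,.052),.1); rep("down")
close(); hold(.2); rep("closed")
im=get_image("wrist");cv2.imwrite("pics/w2.png",cv2.resize(im["frame"],(800,600)))
E
```

```text
down t4.09 gap0.0876 ff0.0 in-0.0001 n-0.0005 z0.0529 | Fin-0.0 Fn0.3 Fz0.8
closed t5.13 gap0.0374 ff30.0 in-0.0001 n0.0004 z0.0518 | Fin-0.9 Fn7.7 Fz-3.8
```

View pics/w2.png

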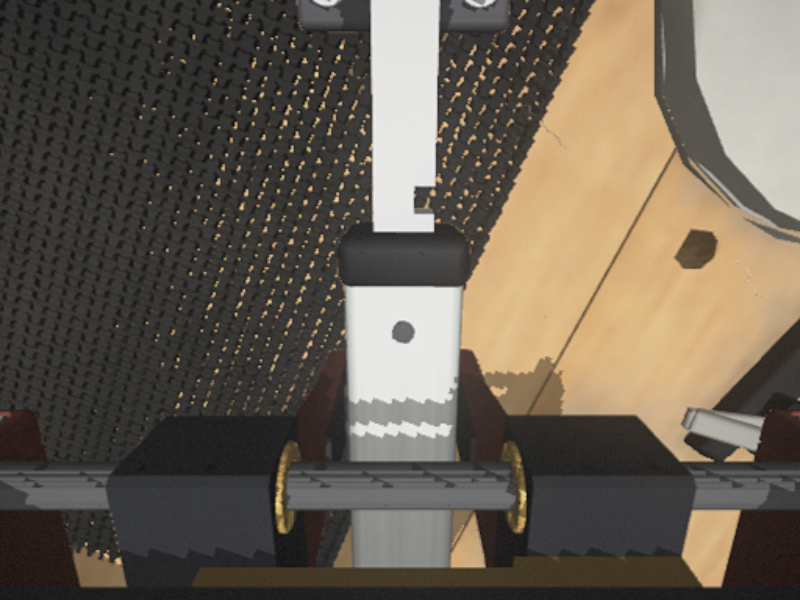

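The fingers straddle the tube with the gap at 37.4 mm, so the button is fully in. I'll push carefully to about 18 mm and check the force on the way.

Run:
```python
from h import *
for s in(.001,.002,.003,.005,.008,.011,.014,.018):
    move_l(at(s,.0005,.0515),.02); f,_=rep()
    if abs(f)>20: print("STOP");break
else:
    gripper_open(); hold(.1); rep("open")
    im=get_image("wrist");cv2.imwrite("pics/w3.png",cv2.resize(im["frame"],(800,600)))
```

```text
t5.43 gap0.0366 ff30.0 in0.0003 n0.0004 z0.0518 | Fin-4.1 Fn-1.8 Fz2.5
 t5.68 gap0.0367 ff30.0 in0.0017 n0.0005 z0.0518 | Fin-4.1 Fn-1.7 Fz4.7
 t5.93 gap0.0368 ff30.0 in0.0029 n0.0005 z0.0518 | Fin-4.7 Fn-3.7 Fz6.2
 t6.18 gap0.0371 ff30.0 in0.0051 n0.0005 z0.0518 | Fin-3.0 Fn-2.9 Fz4.9
 t6.48 gap0.0370 ff30.0 in0.0082 n0.0005 z0.0518 | Fin-3.1 Fn-2.5 Fz4.8
 t6.78 gap0.0368 ff30.0 in0.0112 n0.0005 z0.0518 | Fin-2.4 Fn-2.7 Fz4.9
 t7.08 gap0.0368 ff30.0 in0.0142 n0.0005 z0.0518 | Fin-3.1 Fn-2.8 Fz5.8
 t7.43 gap0.0368 ff30.0 in0.0183 n0.0005 z0.0518 | Fin-2.5 Fn-2.5 Fz4.4
open t8.45 gap0.0877 ff0.0 in0.0180 n0.0005 z0.0515 | Fin0.0 Fn0.3 Fz0.6
```

View pics/w3.png

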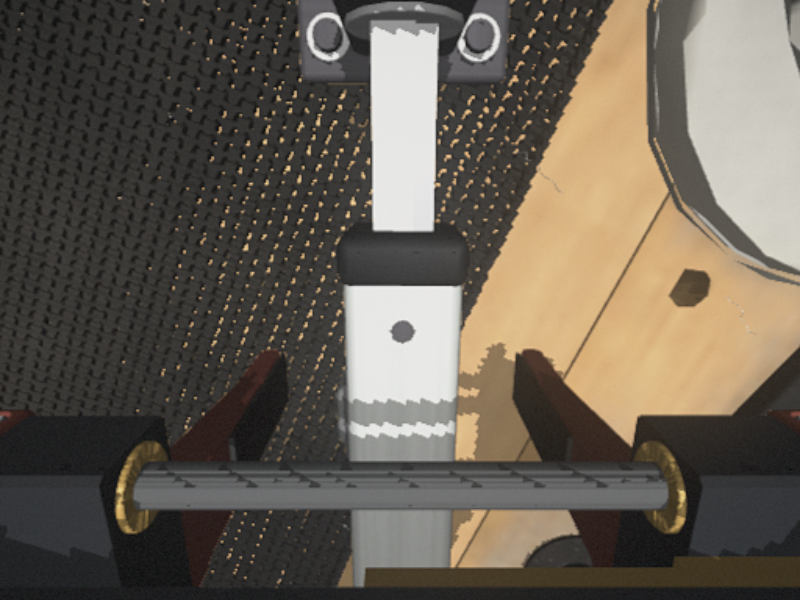

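The collar stayed in the same place in the picture (row 250) while the bracket came about 50 px closer. The tube therefore moved with the gripper to about 18 mm. Next I'll push on the end face with closed fingers until it catches.

Run:
```python
from h import *
move_l(at(.018,.0005,.125),.2); move_l(at(-.135,0,.125),.25); close()
move_l(at(-.135,0,.054),.15); f0,_=rep("ready")
s=-.125; contact=None
while s<-.045:
    move_l(at(s,0,.054),.02); st=state(); f=np.array(st["ft_force"])[:2]; F=f@D-(-f0)
    if contact is None and F>2.5: contact=s; rep("contact")
    if F>14: rep("stop"); break
    s+= .001 if s>-.108 or contact is not None else .004
hold(.3); rep("held"); print("last s",s,"contact",contact)
im=get_image("wrist");cv2.imwrite("pics/w4.png",cv2.resize(im["frame"],(800,600)))
```

```text
ready t11.74 gap0.0004 ff0.0 in-0.1352 n0.0003 z0.0546 | Fin-0.6 Fn0.1 Fz-0.1
contact t14.14 gap0.0006 ff2.7 in-0.1063 n-0.0000 z0.0541 | Fin-6.3 Fn-0.6 Fz-1.6
stop t21.64 gap-0.0001 ff9.1 in-0.0793 n0.0001 z0.0542 | Fin-18.2 Fn1.7 Fz-4.0
held t21.94 gap0.0003 ff9.1 in-0.0793 n0.0001 z0.0543 | Fin-18.2 Fn1.8 Fz-4.5
last s -0.07499999999999996 contact -0.10499999999999998
```

View pics/w4.png

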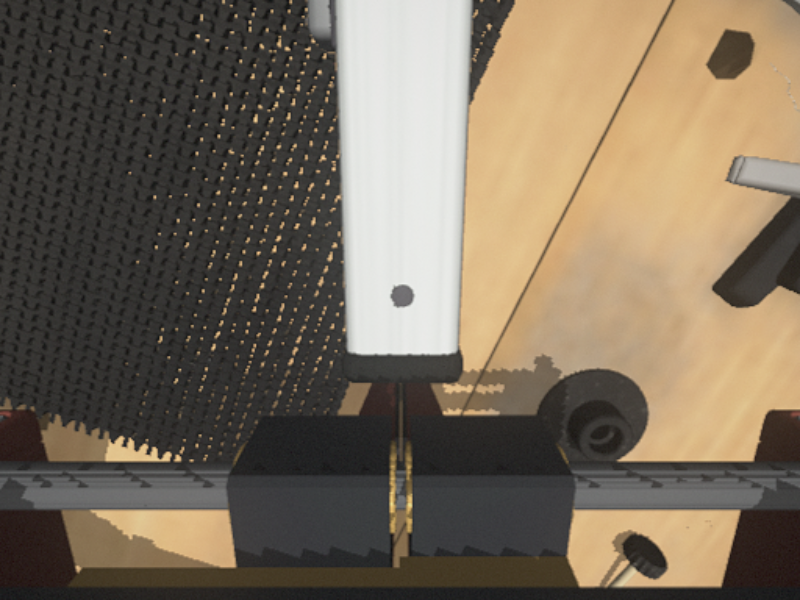

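The fingertips bear on the tube's end. It stopped at about 18 + 27 = 45 mm, at 18 N. I'll back off and look at the button from above.

Run:
```python
from h import *
move_l(at(-.10,0,.054),.05); move_l(at(-.11,0,.2),.2); move_l(at(0.0,0,.2),.2); hold(.2); rep()
im=get_image("wrist"); f=im["frame"]
cv2.imwrite("pics/w5.png",cv2.resize(f[60:330,150:400],None,fx=2.2,fy=2.2,interpolation=2))
K=im["camera_matrix"];d=im["depth"]
v,u=np.mgrid[:384,:512]
P=np.stack([(u-K[0,2])/K[0,0]*d,-(v-K[1,2])/K[1,1]*d,-d,np.ones_like(d)],-1)@np.linalg.inv(im["view"]).T
s=-(P[...,:2]-C)@D; n=(P[...,:2]-C)@N
m=(d>0)&(P[...,2]>.07)&(P[...,2]<.085)&(abs(n)<.03)&(s<.12)&(u>230)&(u<290)&(v<289)
print("tube s range",np.percentile(s[m],[.5,99.5]),"end disp",np.percentile(s[m],.5)+.111)
b=(d>0)&(P[...,2]>.058)&(P[...,2]<.074)&(n<-.0195)&(n>-.035)&(s>-.08)&(s<.1)
print(b.sum(),"button s",np.percentile(s[b],[2,50,98]),"n min",np.percentile(n[b],[1,5,50]))
import pickle
im=pickle.load(open("w.pkl","rb"));d=im["depth"];P=np.stack([(u-K[0,2])/K[0,0]*d,-(v-K[1,2])/K[1,1]*d,-d,np.ones_like(d)],-1)@np.linalg.inv(im["view"]).T
s=-(P[...,:2]-C)@D; n=(P[...,:2]-C)@N
b=(d>0)&(P[...,2]>.058)&(P[...,2]<.074)&(n<-.0195)&(n>-.035)&(s>-.08)&(s<.1)
print("before",b.sum(),np.percentile(s[b],[2,50,98]),np.percentile(n[b],[1,5,50]))
```

```text
t24.43 gap0.0005 ff0.0 in-0.0010 n-0.0001 z0.1997 | Fin-0.2 Fn0.1 Fz-1.0
tube s range [-0.03876855  0.10679007] end disp 0.07223144995810657
125 button s [0.03390539 0.04463837 0.05473412] n min [-0.02537392 -0.02515319 -0.02220886]
before 124 [-0.0118357  -0.00046201  0.00868152] [-0.02549693 -0.02535551 -0.02221647]
```

View pics/w5.png

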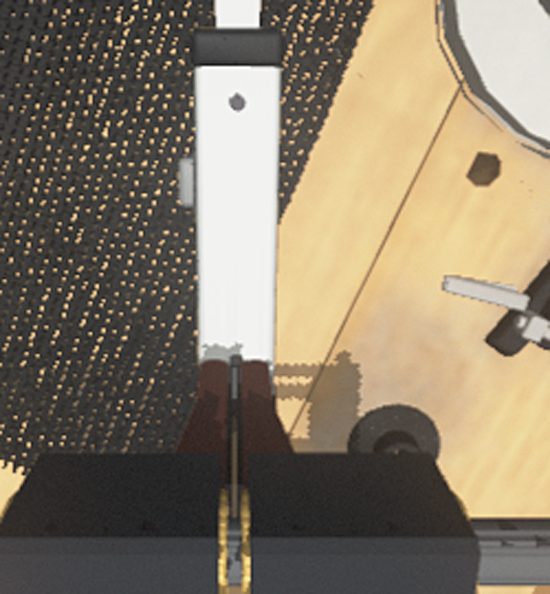

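The button, at (186,183) in the crop, stands as far out as it did before (25.4 against 25.5 mm). It has moved 45 mm with the tube, which puts it in the next hole, and nothing is touching it.

```bash
python3 -c "
from h import *
print(job_done())"
```

```text
the job is handed in; nothing more can be done
None
```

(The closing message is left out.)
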